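Find the crossbar under the sprung inspection deck and stand the loaded canister on it

ROBOT

A 6-joint arm with a two-finger parallel gripper is mounted at the origin on the work surface. World frame = base frame: x ahead of the robot, y to its left, z up, the work surface at z = 0. Lengths are in mm, angles in degrees, forces in N, time in s.
With the tool pointing down it reaches from about 325 to 775 mm from the base axis. Payload 5.5 kg.
Tool frame: the origin (TCP) lies at the very end of the fingers, on their centre line; the grasp point (between the pads) lies 19 mm behind it; z points along the fingers, y is the direction in which the jaws open and shut (so a half turn about z gives the same grasp; the last joint's range is limited). The gripper opens to 85 mm and grips with 20 to 120 N. Pads are 22 mm wide; open, the fingers measure 114 mm over their backs; the gripper's body (76 mm by 85 mm) begins 54 mm behind the grasp point. The pads swing forward as they close: fully open they stand 13 mm farther back than shut.
Start: joints at [-67.706, 5.22, 70.514, -0, 104.267, -3.249], TCP at [258.71, -541.374, 231.275] pointing down, gripper open.
Joint ranges: [-164.24, 164.24], [-49.07, 125.15], [9.68, 141.18], [-86.29, 266.29], [3.28, 154.24], [-151.56, 151.56]. Speed limits (degrees/s): [147.25, 147.25, 172.46, 180, 180, 180].

INTERFACE

Orientations are given as [roll, pitch, yaw] about the fixed x, y, z axes, in that order (R = Rz(yaw) Ry(pitch) Rx(roll)).
In Python, from cell import manip gives the robot as it stands.
- The arm moves only by the tool servo_tool, never from a script. Its argument "series" is a list of rows, each a list of 3 entries, a list of its own where there are three numbers: the closure, from -1 (fully open) to 1 (shut), so that 0 is half open, then the shift along the tool's x, y, z in cm, then the turn, a rotation vector about the tool's x, y, z in degrees. A call has 1 to 8 rows; each row is the pose to reach, as a shift and turn from the pose commanded when the call began, along the tool's axes at that moment; what a row does not reach only later rows make up. A row lasts 1/12 s, in which the tool goes at most 41.7 mm and 7.16 degrees, less where a joint would pass 70% of its speed; a pose out of reach is approached as far as the arm can. A call with a gripper value outside its range is refused whole. The fingers move at their own pace and stop on an object; "force" is the grip in N (left out, the last holds). Time passes only in rows, so rows that repeat a pose let the fingers close. It gives the time, the measured TCP pose, the force and the opening at its end, in the units of the state.
- manip.sense(): the state, without advancing time (a new reading comes with each control period).
- manip.snapshot(name): name is "side" or "top"; returns the picture (384x512x3 uint8, blue, green, red); there is no depth.
- manip.camera_info(name): a dict with "fovy" (degrees; the focal length in pixels is half the picture's height over the tangent of half this angle, whatever the lens; pixels are square), "cx", "cy" (the principal point, pixels), "k1" (the pictures are not rectified: a ray, as slopes to the right and down, at radius r is drawn at 1 + k1 r^2 times it, then the intrinsics apply), "rvec" (rotation vector, rad) and "tvec" (3), from world to camera coordinates, as OpenCV has them. Camera axes: x right, y down, z forward; pixel columns grow to the right and rows downward; lengths in mm; the calibration is good to about 2 mm. A picture is of the moment at which its call begins. camera_info takes no time and is no camera call.
- manip.hand_in(): hands the job in, once; it reports no verdict.
The state is a dict: "clock": time; "joint_positions": joint angles; "qvel": joint speeds; "effort": joint torques, N m; "tool_pos": TCP position; "tcp_rot": TCP orientation; "ft_force": force on the tool from outside, world axes, zero at the start; "ft_torque": the same for the moment, N m; "grip_width": opening from 0.0 (shut) to 1.0 (fully open).
Only numpy, scipy, OpenCV 4.12 (cv2) and the standard library are available. Lean on these libraries where they do the work, as an engineer would, in place of code of your own. Each camera call takes 0.05 s, during which the arm holds its last target.

TASK

The slatted inspection deck is springy except where one hidden crossbar holds it up. First press along its slats with the closed fingertips, gently (keep below 20 N), to feel where it is stiff; then pick up the squat loaded canister and set it down softly (also below 20 N) on the slats over the middle of the crossbar, so that it stands upright and level at deck height. Never let the canister sink into a springy part of the deck, and leave everything else where it is.

Things in the scene. Friction and masses are not known exactly. Their poses are not given: they have to be found in the camera images.
- deck: Inspection deck: a fixed grey tub, 150 mm (its x) by 286 mm (its y), 50 mm high; 20 aluminium slats stand 10 mm proud of it. Origin: centre of its underside, on the table. Each slat is 122 mm long along x; they lie side by side at 13 mm pitch along y, filling y from -130 to +130 mm. Hidden under them a rigid crossbar, 12 mm wide in y, runs along x; its middle lies anywhere from y = -90 to +90 mm.
- slat_tops (a point): Middle of the level top of the slats, between two slats, 60 mm above the deck's origin, same axes. Each slat sinks straight down on its own soft spring (about 0.1 N to start, then 0.11 N per mm, 15 mm at most) and springs back. The 1 or 2 slats over the crossbar sink under 0.5 mm, then resist by about 5 N per mm, so 3 N sinks them under 1.5 mm; elsewhere a 3 N press with closed fingertips (over 1 to 3 slats) sinks more than 4 mm.
- canister_center (a point): The loaded canister, the thing to move: squat, white, closed, upright cylinder, 60 mm across (62 mm at the lid) and 64 mm high, about 0.55 to 0.85 kg; standing on the table. This point is its centre, 32 mm above its underside. Off the crossbar its weight sinks it more than 5 mm; set down more than 8 mm from the middle of the slats that the crossbar bears, it may lean.
- tall_canister: Bystander, loose, not to be moved: tall white canister, 72 mm across and 125 mm high. Origin: centre of its underside.
- black_spool: Bystander, loose, not to be moved: empty black spool with two 80 mm flanges, 70 mm high. Origin: centre of its underside.
- sleeve: Bystander, loose, not to be moved: open white tube, 64 mm across, 60 mm high. Origin: centre of its underside.
- tweezers: Bystander, loose, not to be moved: steel tweezers lying flat, 126 mm long. Origin: centre of its underside.
- dish: Bystander, loose, not to be moved: flat glass dish, 90 mm across, 16 mm high. Origin: centre of its underside.
- wash_bottle: Bystander, loose, not to be moved: white bottle, 56 mm across, 130 mm high. Origin: centre of its underside.
- loupe: Bystander, loose, not to be moved: small black and steel loupe, 44 mm across, 43 mm high. Origin: centre of its underside.
Things that resemble listed ones, but are neither listed nor needed, are in the scene too. Leave any pink look-alike of the part that bears canister_center alone.

How it is judged (in metres and radians):
On the way, in this order (a step that is already met when the one before it is completed fails the run):
1. the deck is felt with the fingertips (a press of over 1.5 N) (contact force between the fingers and deck above 1.5 N), for 0.04 s.
2. the canister is lifted off the table (height (world z) of canister_center above 0.06 m), for 0.1 s.
At the end, for the whole second after the job is handed in: The canister rests on the deck's slats, upright within 0.035 rad (2 degrees), with its centre 32 mm above the unpressed slat tops within 3 mm, so that it is borne by the crossbar; it is at rest and released (x of canister_center in the frame of deck between -0.055 and 0.055 m and y of canister_center in the frame of deck between -0.13 and 0.13 m and z of canister_center in the frame of deck between 0.089 and 0.095 m and angle between canister_center's own z axis and vertical below 0.035 rad and contact force between canister and deck above 2 N and linear speed of canister below 0.01 m/s); the robot touches nothing.
It fails at once if the canister sinks more than 5 mm into the deck (x of canister_center in the frame of deck between -0.055 and 0.055 m and y of canister_center in the frame of deck between -0.13 and 0.13 m and z of canister_center in the frame of deck below 0.087 m).
It fails at once if the fingers press the deck with more than 20 N (contact force between the fingers and deck above 20 N).
It fails at once if the canister is pushed or dropped onto the deck with more than 20 N (contact force between canister and deck above 20 N).
It fails at once if a bystander is moved by more than 15 mm (distance of any of tall_canister, black_spool, sleeve, tweezers, dish, wash_bottle, loupe from where it was at the start of the episode above 0.015 m).
It also fails if it takes over 72 s, if anything falls off the work surface, if the arm or the gripper's body presses on something with over 40 N, if the wrist force passes 120 N, or if a joint passes its speed limit or range.

## Working session

There is one attempt and no reset: what is moved stays moved. The work goes in short steps, Python scripts to look and compute and a tool call to move; the robot and the scene stay as the last step left them, time stands still between calls to the robot, and variables do not carry over. Pictures are saved under pics/ and viewed, and the job is handed in when it is done.

Besides the shell and the picture viewer there is one more tool, called after "Emit:" as name([rows], argument=value, ...), one row to a line, values as JSON. servo_tool: Moves the arm, as the interface text tells. Its arguments: {"type":"object","properties":{"series":{"type":"array","items":{"type":"array"}},"force":{"type":"number"}},"required":["series"]}

```bash
mkdir -p pics; ls
python3 - <<'E'
from cell import manip
import cv2
print(manip.sense())
for n in("side","top"):
    print(manip.camera_info(n)); cv2.imwrite(f"pics/{n}0.png",manip.snapshot(n))
E
```

```text
pics
{'clock': 0.0, 'joint_positions': array([-6.77055072e+01,  5.26466105e+00,  7.05815783e+01,  9.66728293e-04,
        1.04264919e+02, -3.24774685e+00]), 'qvel': array([-0.01562207, -0.04860145, -0.015054  ,  0.03967023,  0.00703839,
        0.01398691]), 'effort': array([-1.65408428e-04, -4.58727622e+01, -4.18025851e+01, -1.40517327e-04,
        1.14802361e-02, -1.15699672e-05]), 'tool_pos': array([ 258.61630753, -541.10678665,  230.13759024]), 'tcp_rot': array([-1.79889073e+02, -7.23339551e-03,  2.55424699e+01]), 'ft_force': array([-1.29154065, -1.0608587 , -0.15600215]), 'ft_torque': array([ 0.00935364, -0.02552483,  0.02033332]), 'grip_width': 0.9971588899283338}
{'fovy': 48.40407232775321, 'cx': 256.77323123859316, 'cy': 194.12485997134374, 'k1': 0.04473652917177587, 'rvec': array([ 2.30532623, -0.40236602,  0.14763618]), 'tvec': array([-504.74166769,  105.54099115, 1241.30429764])}
{'fovy': 43.77881138030153, 'cx': 254.03141792540453, 'cy': 192.92907905925105, 'k1': -0.11658428053590247, 'rvec': array([ 2.16591685, -2.1724167 ,  0.10251242]), 'tvec': array([-107.82536832,  485.04986582, 1171.63244638])}
```

View pics/side0.png

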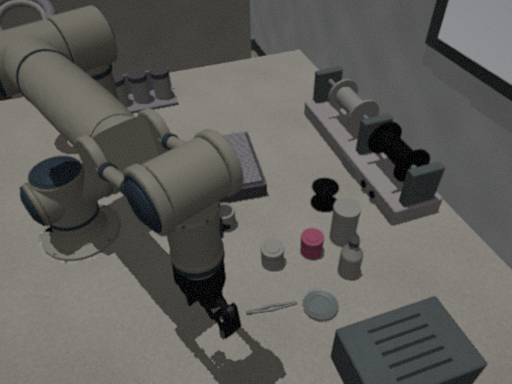

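View pics/top0.png

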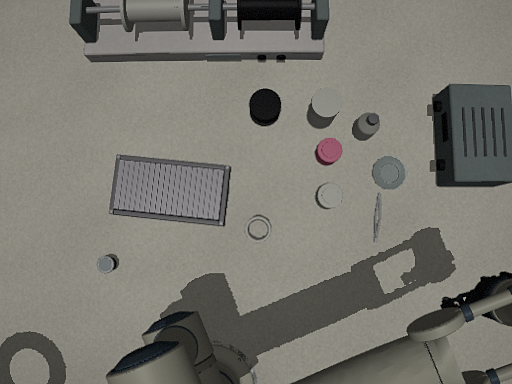

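The top view shows the deck around (170,190). Things that could be taken for the canister, by top-view pixel:
- white disc at (330,195), side (272,254): short and closed, so this is my choice
- pink look-alike at (330,151)
- open sleeve at (258,228)
- tall canister at (326,103)
- wash bottle at (368,125)

Next: one close crop to check the choice, then measure.

```bash
cat > h.py <<'E'
import numpy as np, cv2
from cell import manip
def cam(n):
    c=manip.camera_info(n); f=192/np.tan(np.radians(c["fovy"]/2))
    K=np.array([[f,0,c["cx"]],[0,f,c["cy"]],[0,0,1]]);D=np.array([c["k1"],0,0,0,0.])
    return K,D,np.array(c["rvec"]),np.array(c["tvec"])
def ray(n,px):
    K,D,r,t=cam(n); R=cv2.Rodrigues(r)[0]
    u=cv2.undistortPoints(np.array(px,float).reshape(-1,1,2),K,D)[:,0]
    d=np.c_[u,np.ones(len(u))]@R; return -R.T@t,d
def plane(n,px,z):
    o,d=ray(n,px); return o+d*((z-o[2])/d[:,2])[:,None]
def proj(n,P):
    K,D,r,t=cam(n); return cv2.projectPoints(np.array(P,float).reshape(-1,1,3),r,t,K,D)[0][:,0]
E
python3 - <<'E'
from h import *
s=cv2.imread("pics/side0.png");t=cv2.imread("pics/top0.png")
a=cv2.resize(s[205:285,215:345],None,fx=3,fy=3,interpolation=2)
b=cv2.resize(t[140:250,235:365],None,fx=3,fy=3,interpolation=2)
c=np.zeros((570,390,3),np.uint8);c[:240,:]=a;c[240:,:]=b
c=np.zeros((330,780,3),np.uint8);c[:240,:390]=a;c[:330,390:]=b
cv2.imwrite("pics/crop1.png",c)
d=cv2.resize(t[140:240,95:245],None,fx=5,fy=5,interpolation=2);cv2.imwrite("pics/deck1.png",d)
E
```

```text
(no output)
```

View pics/crop1.png

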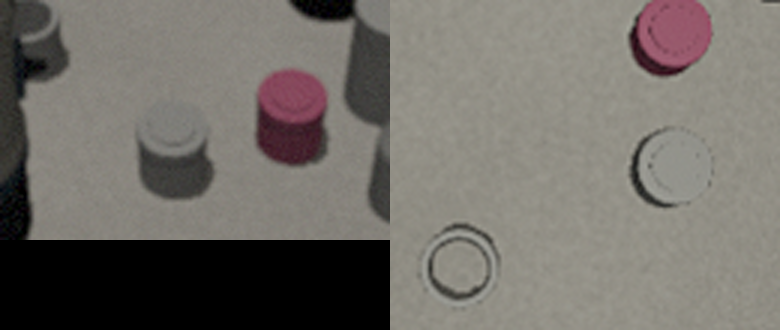

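View pics/deck1.png

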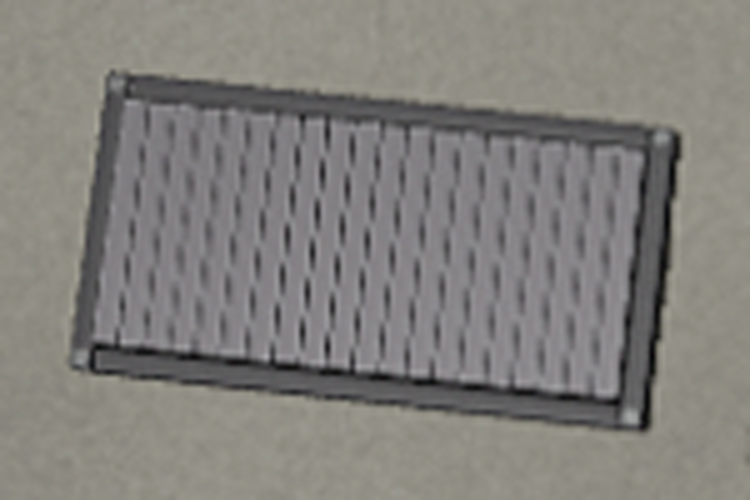

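The crop confirms it: the thing at top (332,195), side (272,248) is short, closed and white, next to the pink look-alike. The deck crop shows clear slat corners.

Run:
```python
from h import *
c=np.array([[122,98],[645,148],[617,397],[92,345]])/5+[94.6,139.6]
P=plane("top",c,60);print("slat corners",P.round(1))
print("edges",[np.linalg.norm(P[i]-P[(i+1)%4]).round(1) for i in range(4)],"ctr",P.mean(0).round(1))
v=(P[1]-P[0]+P[2]-P[3]);print("y-axis dir deg",np.degrees(np.arctan2(v[1],v[0])))
v=(P[0]-P[3]+P[1]-P[2]);print("short dir deg",np.degrees(np.arctan2(v[1],v[0])))
c=np.array([[113,78],[672,135],[643,425],[76,365]])/5+[94.6,139.6]
P=plane("top",c,50);print("tub",P.round(1),[np.linalg.norm(P[i]-P[(i+1)%4]).round(1) for i in range(4)],P.mean(0).round(1))
t=cv2.imread("pics/top0.png"); g=cv2.GaussianBlur(t,(3,3),0)
cr=g[170:222,300:360].astype(int); print(cr[26,::3].tolist()); 
# lid: bright, neutral
hsv=cv2.cvtColor(g,cv2.COLOR_BGR2HSV); m=np.zeros(t.shape[:2],np.uint8)
sat=hsv[...,1]
print("sat row",sat[195,308:356].tolist())
m[172:220,306:358]=(sat[172:220,306:358]<18)*255
m=cv2.morphologyEx(m,cv2.MORPH_OPEN,np.ones((3,3)))
k=max(cv2.findContours(m,0,1)[0],key=cv2.contourArea);e=cv2.minEnclosingCircle(k);print(e,cv2.contourArea(k))
print("lid",plane("top",[e[0]],64).round(1))
s=cv2.imread("pics/side0.png")
print("side lid centre proj",proj("side",plane("top",[e[0]],64)))
```

```text
slat corners [[565.9 223.8  60. ]
 [539.5 -35.3  60. ]
 [418.2 -22.2  60. ]
 [443.7 235.6  60. ]]
edges [np.float64(260.5), np.float64(122.1), np.float64(259.1), np.float64(122.7)] ctr [491.8 100.5  60. ]
y-axis dir deg -95.73843066350842
short dir deg -5.8294685343927535
tub [[577.8 231.7  50. ]
 [547.4 -47.9  50. ]
 [404.9 -34.1  50. ]
 [434.5 246.4  50. ]] [np.float64(281.2), np.float64(143.2), np.float64(282.1), np.float64(144.0)] [491.2  99.   50. ]
[[133, 143, 145], [137, 147, 149], [135, 144, 147], [133, 142, 145], [138, 148, 149], [75, 81, 82], [122, 128, 128], [129, 136, 136], [140, 148, 148], [139, 147, 147], [140, 147, 147], [140, 147, 147], [139, 146, 147], [139, 146, 146], [129, 136, 137], [133, 142, 145], [134, 144, 146], [128, 138, 140], [132, 141, 144], [133, 142, 145]]
sat row [21, 21, 21, 21, 21, 19, 21, 23, 13, 16, 12, 10, 13, 14, 14, 12, 15, 14, 12, 14, 14, 12, 12, 12, 12, 12, 12, 14, 14, 14, 14, 12, 12, 12, 16, 21, 21, 21, 21, 21, 21, 21, 21, 22, 21, 21, 21, 21]
((328.76141357421875, 195.7116241455078), 13.513545036315918) 487.0
lid [[ 473.4 -290.3   64. ]]
side lid centre proj [[271.04940994 245.67486365]]
```

Run:
```python
from h import *
t=cv2.imread("pics/top0.png");s=cv2.imread("pics/side0.png")
out=[]
for n,im,(x0,y0) in(("top",t,(308,175)),("side",s,(250,228))):
    c=cv2.resize(im[y0:y0+44,x0:x0+44],None,fx=9,fy=9,interpolation=0)
    c=cv2.convertScaleAbs(c,alpha=1.8,beta=-40)
    X,Y=473.4,-290.3
    for (X,Y),col in(((473.4,-290.3),(0,0,255)),((475,-293),(0,255,0))):
      for z,r in((64,31),(0,30)):
        a=np.linspace(0,6.283,80);p=proj(n,np.c_[X+r*np.cos(a),Y+r*np.sin(a),a*0+z])
        q=((p-[x0,y0]+.5)*9).astype(int)
        for i in q: cv2.circle(c,tuple(int(v) for v in i),1,col,-1)
    out.append(c)
cv2.imwrite("pics/can2.png",np.hstack(out))
```

```text
(no output)
```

View pics/can2.png

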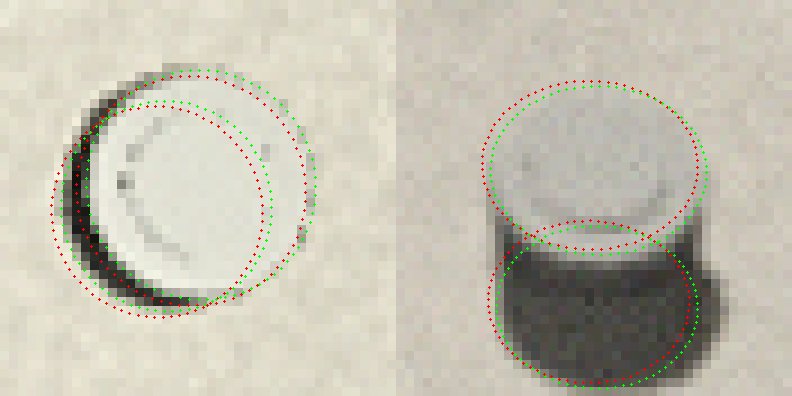

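The lid fits (475.5,-293) in both views. The slat edges measure 260 x 122 mm, as given. So the deck centre is about (491.7,100), with its y axis at 84.2°.

```bash
cat >> h.py <<'E'
def plan(p0,y0,p1,y1):
    "shift (cm, tool axes) and turn z (deg) for tool pointing down"
    c,s=np.cos(np.radians(y0)),np.sin(np.radians(y0)); d=(np.array(p1,float)-p0)/10
    return np.round([c*d[0]+s*d[1],s*d[0]-c*d[1],-d[2]],2).tolist(),round(y0-y1,2)
def deck(x,y,z=60,c=(491.7,100.),a=-5.8):
    c_,s_=np.cos(np.radians(a)),np.sin(np.radians(a))
    return np.array([c[0]+c_*x-s_*y,c[1]+s_*x+c_*y,z])
E
python3 - <<'E'
from h import *
p0=np.array([258.71,-541.37,231.28]);p2=deck(0,-90,100)
print(p2); pm=np.array([375,-265,231.28]);print(plan(p0,25.54,pm,-5.8));print(plan(pm,-5.8,[*p2[:2],130],-5.8))
print(manip.sense()["clock"], [manip.sense()["ft_force"].round(2)])
E
```

```text
[482.60493325  10.46073621 100.        ]
([22.41, -19.92, -0.0], 31.34)
([7.92, -28.49, 10.13], 0.0)
0.1 [array([ 0.3 , -0.06,  0.48])]
```

Emit:
servo_tool([
  [1,[2.8,-2.5,0],[0,0,4]],
  [1,[5.6,-5.0,0],[0,0,8]],
  [1,[8.4,-7.5,0],[0,0,12]],
  [1,[11.2,-10,0],[0,0,16]],
  [1,[14,-12.5,0],[0,0,20]],
  [1,[16.8,-14.9,0],[0,0,24]],
  [1,[19.6,-17.4,0],[0,0,28]],
  [1,[22.4,-19.9,0],[0,0,31.3]],
], force=40)

```text
clock: 0.77
tool_pos: [375.2, -263.4, 230.9]
tcp_rot: [-180.0, 0.0, -6.0]
ft_force: [0.6, 0.4, -0.4]
grip_width: 0.001
```

Emit:
servo_tool([
  [1,[0.98,-3.56,1],[0,0,0]],
  [1,[1.98,-7.1,2],[0,0,0]],
  [1,[2.97,-10.7,3.5],[0,0,0]],
  [1,[3.96,-14.2,5],[0,0,0]],
  [1,[4.95,-17.8,6],[0,0,0]],
  [1,[5.9,-21.4,7.5],[0,0,0]],
  [1,[6.9,-25,9],[0,0,0]],
  [1,[7.9,-28.5,10.1],[0,0,0]],
])

```text
clock: 1.43
tool_pos: [481.9, 12.4, 128.6]
tcp_rot: [180.0, 0.1, -5.7]
ft_force: [1.7, -0.6, 0.8]
grip_width: 0.002
```

Emit:
servo_tool([
  [1,[0,0,2],[0,0,0]],
  [1,[0,0,4],[0,0,0]],
  [1,[0,0,5.5],[0,0,0]],
  [1,[0,0,6.5],[0,0,0]],
  [1,[0,0,6.5],[0,0,0]],
  [1,[0,0,6.5],[0,0,0]],
])

```text
clock: 1.93
tool_pos: [481.9, 10.3, 65.1]
tcp_rot: [180.0, 0.1, -5.8]
ft_force: [-0.1, 0.1, -0.1]
grip_width: 0.0
```

Run:
```python
from h import *
for n in("side","top"): cv2.imwrite(f"pics/{n}1.png",manip.snapshot(n))
for i in range(3):
  s=manip.sense();print(s["tool_pos"].round(2),s["ft_force"].round(2))
a=cv2.imread("pics/side1.png")[110:220,160:300];cv2.imwrite("pics/s1c.png",cv2.resize(a,None,fx=5,fy=5,interpolation=2))
```

```text
[482.87  10.15  66.59] [ 1.32 -0.06  0.  ]
[482.87  10.15  66.59] [ 1.32 -0.06  0.  ]
[482.87  10.15  66.59] [ 1.32 -0.06  0.  ]
```

View pics/s1c.png

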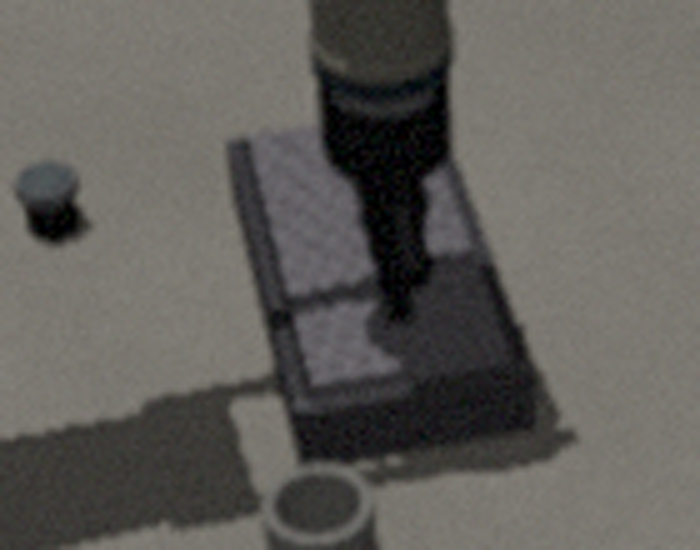

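The tip is over the near end of the deck. I'll press to a commanded z of 57.5 (about 2.5 mm), then step along.

Emit:
servo_tool([
  [1,[0,0,0.3],[0,0,0]],
  [1,[0,0,0.5],[0,0,0]],
  [1,[0,0,0.65],[0,0,0]],
  [1,[0,0,0.78],[0,0,0]],
  [1,[0,0,0.78],[0,0,0]],
  [1,[0,0,0.78],[0,0,0]],
])

```text
clock: 2.53
tool_pos: [482.6, 10.3, 58.8]
tcp_rot: [180.0, -0.1, -5.8]
ft_force: [-2.3, -0.6, 6.0]
grip_width: -0.001
```

Emit:
servo_tool([
  [1,[0,0,-0.5],[0,0,0]],
  [1,[0,-1.8,-0.5],[0,0,0]],
  [1,[0,-1.8,-0.3],[0,0,0]],
  [1,[0,-1.8,-0.15],[0,0,0]],
  [1,[0,-1.8,0],[0,0,0]],
  [1,[0,-1.8,0],[0,0,0]],
  [1,[0,-1.8,0],[0,0,0]],
])

```text
clock: 3.12
tool_pos: [484.1, 28.8, 58.6]
tcp_rot: [-179.9, -0.0, -5.7]
ft_force: [-2.8, 4.4, 6.5]
grip_width: -0.002
```

Emit:
servo_tool([
  [1,[0,0,-0.5],[0,0,0]],
  [1,[0,-1.8,-0.5],[0,0,0]],
  [1,[0,-1.8,-0.3],[0,0,0]],
  [1,[0,-1.8,-0.15],[0,0,0]],
  [1,[0,-1.8,0],[0,0,0]],
  [1,[0,-1.8,0],[0,0,0]],
  [1,[0,-1.8,0],[0,0,0]],
])

```text
clock: 3.7
tool_pos: [485.5, 45.6, 57.1]
tcp_rot: [180.0, 0.1, -5.8]
ft_force: [-0.4, 0.3, 1.2]
grip_width: -0.001
```

Emit:
servo_tool([
  [1,[0,0,-0.5],[0,0,0]],
  [1,[0,-1.8,-0.5],[0,0,0]],
  [1,[0,-1.8,-0.3],[0,0,0]],
  [1,[0,-1.8,-0.15],[0,0,0]],
  [1,[0,-1.8,0],[0,0,0]],
  [1,[0,-1.8,0],[0,0,0]],
  [1,[0,-1.8,0],[0,0,0]],
])

```text
clock: 4.28
tool_pos: [487.5, 63.7, 57.3]
tcp_rot: [180.0, 0.0, -5.8]
ft_force: [-0.7, -0.1, 1.0]
grip_width: 0.004
```

Emit:
servo_tool([
  [1,[0,0,-0.5],[0,0,0]],
  [1,[0,-1.8,-0.5],[0,0,0]],
  [1,[0,-1.8,-0.3],[0,0,0]],
  [1,[0,-1.8,-0.15],[0,0,0]],
  [1,[0,-1.8,0],[0,0,0]],
  [1,[0,-1.8,0],[0,0,0]],
  [1,[0,-1.8,0],[0,0,0]],
])

```text
clock: 4.87
tool_pos: [489.3, 81.6, 57.4]
tcp_rot: [180.0, 0.0, -5.8]
ft_force: [-0.4, 0.1, 0.0]
grip_width: 0.002
```

It is stiff at y = -90 and -72 and springy from -54 on. Now I'll find both edges of the stiff zone.

Emit:
servo_tool([
  [1,[0,0,-0.6],[0,0,0]],
  [1,[0,2.1,-0.6],[0,0,0]],
  [1,[0,4.2,-0.6],[0,0,0]],
  [1,[0,4.2,-0.3],[0,0,0]],
  [1,[0,4.2,-0.15],[0,0,0]],
  [1,[0,4.2,0],[0,0,0]],
  [1,[0,4.2,0],[0,0,0]],
  [1,[0,4.2,0],[0,0,0]],
])

```text
clock: 5.53
tool_pos: [485.5, 39.8, 58.7]
tcp_rot: [179.9, -0.1, -5.8]
ft_force: [-2.7, -4.6, 6.3]
grip_width: 0.002
```

Emit:
servo_tool([
  [1,[0,0,-0.5],[0,0,0]],
  [1,[0,0.4,-0.5],[0,0,0]],
  [1,[0,0.4,-0.3],[0,0,0]],
  [1,[0,0.4,-0.15],[0,0,0]],
  [1,[0,0.4,0],[0,0,0]],
  [1,[0,0.4,0],[0,0,0]],
  [1,[0,0.4,0],[0,0,0]],
])

```text
clock: 6.12
tool_pos: [485.0, 36.5, 58.4]
tcp_rot: [-180.0, -0.0, -5.7]
ft_force: [-3.0, 0.3, 6.8]
grip_width: 0.003
```

Emit:
servo_tool([
  [1,[0,0,-0.5],[0,0,0]],
  [1,[0,0.4,-0.5],[0,0,0]],
  [1,[0,0.4,-0.3],[0,0,0]],
  [1,[0,0.4,-0.15],[0,0,0]],
  [1,[0,0.4,0],[0,0,0]],
  [1,[0,0.4,0],[0,0,0]],
  [1,[0,0.4,0],[0,0,0]],
])

```text
clock: 6.7
tool_pos: [484.4, 32.0, 58.3]
tcp_rot: [180.0, -0.0, -5.8]
ft_force: [-3.2, -1.2, 8.8]
grip_width: -0.002
```

Emit:
servo_tool([
  [1,[0,0,-0.6],[0,0,0]],
  [1,[0,2.8,-0.6],[0,0,0]],
  [1,[0,2.8,-0.3],[0,0,0]],
  [1,[0,2.8,-0.15],[0,0,0]],
  [1,[0,2.8,0],[0,0,0]],
  [1,[0,2.8,0],[0,0,0]],
  [1,[0,2.8,0],[0,0,0]],
])

```text
clock: 7.28
tool_pos: [481.4, 3.8, 57.4]
tcp_rot: [179.9, 0.0, -5.8]
ft_force: [-1.2, -6.7, 3.7]
grip_width: 0.003
```

Emit:
servo_tool([
  [1,[0,0,-0.5],[0,0,0]],
  [1,[0,0.4,-0.5],[0,0,0]],
  [1,[0,0.4,-0.3],[0,0,0]],
  [1,[0,0.4,-0.15],[0,0,0]],
  [1,[0,0.4,0],[0,0,0]],
  [1,[0,0.4,0],[0,0,0]],
  [1,[0,0.4,0],[0,0,0]],
])

```text
clock: 7.87
tool_pos: [481.1, 0.8, 57.2]
tcp_rot: [-180.0, 0.0, -5.7]
ft_force: [0.1, 0.4, 1.6]
grip_width: -0.003
```

Emit:
servo_tool([
  [1,[0,0,-0.5],[0,0,0]],
  [1,[0,0.4,-0.5],[0,0,0]],
  [1,[0,0.4,-0.3],[0,0,0]],
  [1,[0,0.4,-0.15],[0,0,0]],
  [1,[0,0.4,0],[0,0,0]],
  [1,[0,0.4,0],[0,0,0]],
  [1,[0,0.4,0],[0,0,0]],
])

```text
clock: 8.45
tool_pos: [480.7, -3.6, 57.3]
tcp_rot: [180.0, 0.0, -5.8]
ft_force: [-1.1, -0.1, 0.8]
grip_width: 0.0
```

Emit:
servo_tool([
  [1,[0,0,-0.6],[0,0,0]],
  [1,[0,-2.4,-0.6],[0,0,0]],
  [1,[0,-4.7,-0.6],[0,0,0]],
  [1,[0,-4.7,-0.3],[0,0,0]],
  [1,[0,-4.7,-0.15],[0,0,0]],
  [1,[0,-4.7,0],[0,0,0]],
  [1,[0,-4.7,0],[0,0,0]],
  [1,[0,-4.7,0],[0,0,0]],
])

```text
clock: 9.12
tool_pos: [485.4, 42.6, 57.5]
tcp_rot: [180.0, 0.0, -5.8]
ft_force: [-1.0, 0.5, 0.6]
grip_width: -0.002
```

Emit:
servo_tool([
  [1,[0,0,-0.5],[0,0,0]],
  [1,[0,0.15,-0.5],[0,0,0]],
  [1,[0,0.15,-0.3],[0,0,0]],
  [1,[0,0.15,-0.15],[0,0,0]],
  [1,[0,0.15,0],[0,0,0]],
  [1,[0,0.15,0],[0,0,0]],
  [1,[0,0.15,0],[0,0,0]],
])

```text
clock: 9.7
tool_pos: [485.7, 41.4, 58.5]
tcp_rot: [180.0, -0.1, -5.8]
ft_force: [-1.7, -1.0, 6.2]
grip_width: 0.0
```

Emit:
servo_tool([
  [1,[0,0,-0.5],[0,0,0]],
  [1,[0,3.3,-0.6],[0,0,0]],
  [1,[0,3.7,-0.3],[0,0,0]],
  [1,[0,3.7,-0.15],[0,0,0]],
  [1,[0,3.7,0],[0,0,0]],
  [1,[0,3.7,0],[0,0,0]],
  [1,[0,3.7,0],[0,0,0]],
])

```text
clock: 10.28
tool_pos: [481.6, 3.9, 57.8]
tcp_rot: [179.8, 0.0, -5.8]
ft_force: [-2.0, -6.7, 4.4]
grip_width: 0.003
```

Emit:
servo_tool([
  [1,[0,0,-0.5],[0,0,0]],
  [1,[0,-1.75,-0.5],[0,0,0]],
  [1,[0,-1.75,-0.3],[0,0,0]],
  [1,[0,-1.75,-0.15],[0,0,0]],
  [1,[0,-1.75,0],[0,0,0]],
  [1,[0,-1.75,0],[0,0,0]],
  [1,[0,-1.75,0],[0,0,0]],
])

```text
clock: 10.87
tool_pos: [483.5, 23.8, 58.5]
tcp_rot: [-179.8, -0.0, -5.7]
ft_force: [-2.7, 6.1, 7.1]
grip_width: 0.002
```

The stiff zone runs from about -97 to -58, so its middle is about y = -78 (two slats). Next I go to the canister.

Run:
```python
from h import *
p0=np.array([258.71,-541.37,231.28])
def adv(p,y,s):
    c,q=np.cos(np.radians(y)),np.sin(np.radians(y));s=np.array(s)*10
    return p+[c*s[0]+q*s[1],q*s[0]-c*s[1],-s[2]]
p=adv(p0,25.54,[22.4,-19.9,0]);p=adv(p,-5.76,[7.9,-28.5,10.1]);p=adv(p,-5.76,[0,-1.2,6.5+.78]);print("cmd now",p)
print(plan(p,-5.76,[475.5,-293,150],-5.76))
```

```text
cmd now [483.43320818  22.33210407  57.48      ]
([2.38, 31.45, -9.25], 0.0)
```

Emit:
servo_tool([
  [1,[0,0,-2],[0,0,0]],
  [0.5,[0,0,-5.5],[0,0,0]],
  [0,[0,0,-9.2],[0,0,0]],
  [-1,[0.4,4,-9.2],[0,0,0]],
  [-1,[0.8,8,-9.2],[0,0,0]],
  [-1,[1.2,12,-9.2],[0,0,0]],
  [-1,[1.6,16,-9.2],[0,0,0]],
  [-1,[2,20,-9.2],[0,0,0]],
])

```text
clock: 11.53
tool_pos: [482.6, -180.5, 149.0]
tcp_rot: [-180.0, 0.0, -5.7]
ft_force: [0.3, 0.2, -0.6]
grip_width: 0.974
```

Emit:
servo_tool([
  [-1,[0.1,4,0],[0,0,0]],
  [-1,[0.3,8,0],[0,0,0]],
  [-1,[0.4,11.4,0],[0,0,0]],
  [-1,[0.4,11.4,2],[0,0,0]],
  [-1,[0.4,11.4,4],[0,0,0]],
  [-1,[0.4,11.4,5],[0,0,0]],
  [-1,[0.4,11.4,5],[0,0,0]],
])

```text
clock: 12.12
tool_pos: [474.1, -291.5, 95.5]
tcp_rot: [-179.8, 0.3, -5.8]
ft_force: [-0.3, 0.4, -0.7]
grip_width: 0.999
```

Run:
```python
from h import *
a=manip.snapshot("side")[195:295,200:340];b=manip.snapshot("top")[130:245,260:400]
cv2.imwrite("pics/g1.png",np.hstack([cv2.resize(x,(400,330),interpolation=2) for x in(a,b)]))
s=manip.sense();print(s["tool_pos"].round(2),s["ft_force"].round(2),s["grip_width"])
```

```text
[ 475.63 -292.07   99.3 ] [ 0.41  0.15 -0.84] 1.00221343531391
```

View pics/g1.png

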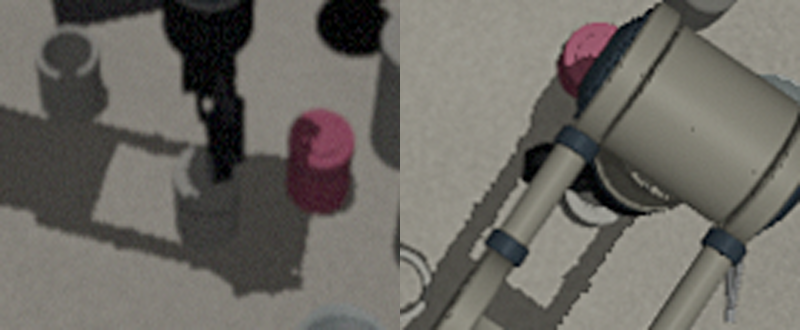

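The gripper hangs over the canister with the jaws straddling it along y, and the pink one is clear. I'll go down in two stages.

Emit:
servo_tool([
  [-1,[0,0,1],[0,0,0]],
  [-1,[0,0,2.2],[0,0,0]],
  [-1,[0,0,3.4],[0,0,0]],
  [-1,[0,0,4.5],[0,0,0]],
  [-1,[0,0,4.5],[0,0,0]],
])

```text
clock: 12.63
tool_pos: [474.3, -291.3, 50.6]
tcp_rot: [-179.8, 0.3, -5.7]
ft_force: [0.9, -0.1, 1.0]
grip_width: 1.001
```

Emit:
servo_tool([
  [-1,[0,0,1],[0,0,0]],
  [-1,[0,0,2.2],[0,0,0]],
  [-1,[0,0,3.4],[0,0,0]],
  [-1,[0,0,4.2],[0,0,0]],
  [-1,[0,0,4.2],[0,0,0]],
])

```text
clock: 13.05
tool_pos: [474.4, -291.6, 9.4]
tcp_rot: [-179.9, 0.2, -5.8]
ft_force: [-1.0, 0.3, 0.1]
grip_width: 1.003
```

Emit:
servo_tool([
  [0,[0,0,0],[0,0,0]],
  [0.5,[0,0,0],[0,0,0]],
  [1,[0,0,0],[0,0,0]],
  [1,[0,0,0],[0,0,0]],
  [1,[0,0,0],[0,0,0]],
  [1,[0,0,0],[0,0,0]],
  [1,[0,0,0],[0,0,0]],
  [1,[0,0,0],[0,0,0]],
], force=50)

```text
clock: 13.72
tool_pos: [476.4, -293.4, 13.7]
tcp_rot: [179.9, -0.1, -5.8]
ft_force: [0.4, -4.6, 4.7]
grip_width: 0.688
```

Run:
```python
from h import *
a=manip.snapshot("side")[195:295,200:340]
cv2.imwrite("pics/g2.png",cv2.resize(a,None,fx=5,fy=5,interpolation=2))
s=manip.sense();print(s["tool_pos"].round(2),s["ft_force"].round(2),s["grip_width"])
```

```text
[ 476.36 -293.36   13.68] [-0.25 -4.73  5.62] 0.6919112148157807
```

View pics/g2.png

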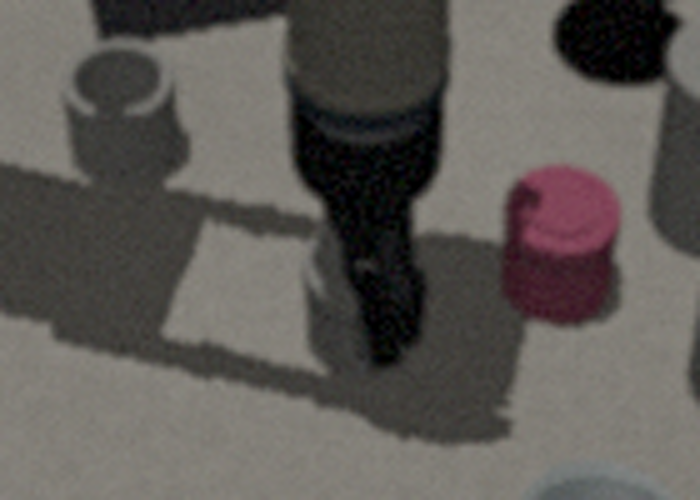

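The grip width is 0.69 × 85 ≈ 59 mm, which is the canister's diameter. Lift.

Emit:
servo_tool([
  [1,[0,0,-0.5],[0,0,0]],
  [1,[0,0,-1.5],[0,0,0]],
  [1,[0,0,-3],[0,0,0]],
  [1,[0,0,-5],[0,0,0]],
  [1,[0,0,-7.5],[0,0,0]],
  [1,[0,0,-10],[0,0,0]],
  [1,[0,0,-12],[0,0,0]],
  [1,[0,0,-12],[0,0,0]],
])

```text
clock: 14.43
tool_pos: [477.2, -292.7, 137.1]
tcp_rot: [179.9, -0.3, -5.7]
ft_force: [0.7, -0.7, -5.1]
grip_width: 0.693
```

Run:
```python
from h import *
im=manip.snapshot("side");a=im[150:270,200:340]
cv2.imwrite("pics/g3.png",cv2.resize(a,None,fx=5,fy=5,interpolation=2))
L=[]
for i in range(6):
  manip.snapshot("top"); s=manip.sense();L.append([*s["tool_pos"],*s["ft_force"],s["grip_width"]])
print(np.mean(L,0).round(2),np.std(L,0).round(2))
```

```text
[ 4.7500e+02 -2.9167e+02  1.3012e+02  3.5000e-01 -3.8000e-01 -6.7500e+00
  6.9000e-01] [0.33 0.16 0.82 0.46 0.39 0.4  0.  ]
```

View pics/g3.png

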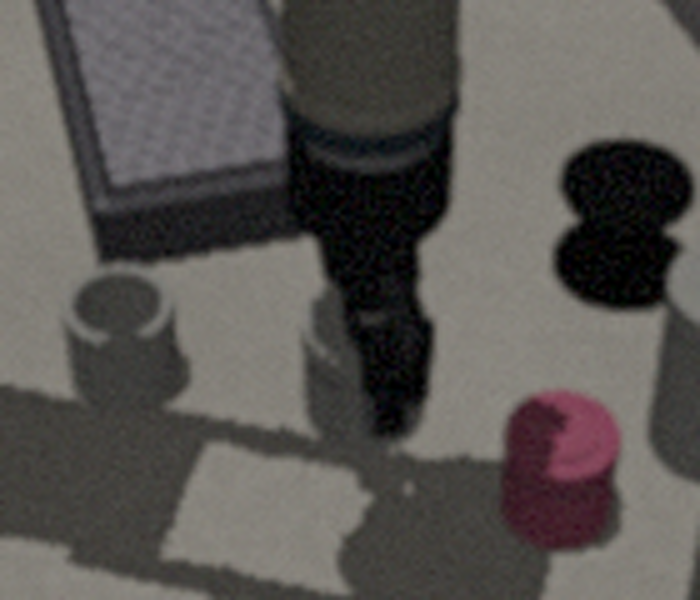

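It is lifted, hanging upright, at about 6.8 N (0.69 kg). Next it goes over the crossbar.

Emit:
servo_tool([
  [1,[-0.2,-2,0],[0,0,0]],
  [1,[-0.4,-5,0],[0,0,0]],
  [1,[-0.7,-9,0],[0,0,0]],
  [1,[-1,-13,0],[0,0,0]],
  [1,[-1.3,-17,0],[0,0,0]],
  [1,[-1.6,-21,0],[0,0,0]],
  [1,[-1.9,-25,0],[0,0,0]],
  [1,[-2.2,-28.5,0],[0,0,0]],
])

```text
clock: 15.45
tool_pos: [481.7, -4.3, 131.6]
tcp_rot: [-180.0, 0.1, -5.7]
ft_force: [0.7, 0.2, -6.0]
grip_width: 0.689
```

Emit:
servo_tool([
  [1,[-0.1,-1.8,0],[0,0,0]],
  [1,[-0.2,-2.9,0],[0,0,0]],
  [1,[-0.2,-2.9,1.5],[0,0,0]],
  [1,[-0.2,-2.9,3],[0,0,0]],
  [1,[-0.2,-2.9,4],[0,0,0]],
  [1,[-0.2,-2.9,4.5],[0,0,0]],
  [1,[-0.2,-2.9,4.5],[0,0,0]],
  [1,[-0.2,-2.9,4.5],[0,0,0]],
])

```text
clock: 16.12
tool_pos: [483.3, 21.9, 87.4]
tcp_rot: [180.0, 0.0, -5.8]
ft_force: [-0.0, 0.2, -5.5]
grip_width: 0.693
```

Run:
```python
from h import *
im=manip.snapshot("side");a=im[90:220,160:300]
cv2.imwrite("pics/p1.png",cv2.resize(a,None,fx=4.5,fy=4.5,interpolation=2))
L=[]
for i in range(8):
  manip.snapshot("top"); s=manip.sense();L.append([*s["tool_pos"],*s["ft_force"],s["grip_width"]])
print(np.mean(L,0).round(2),np.std(L,0).round(2),"want",deck(0,-78))
```

```text
[ 4.8382e+02  2.2180e+01  8.8240e+01  5.0000e-02  2.4000e-01 -6.5500e+00
  6.9000e-01] [0.17 0.12 0.29 0.41 0.59 0.33 0.  ] want [483.81760882  22.39930471  60.        ]
```

View pics/p1.png

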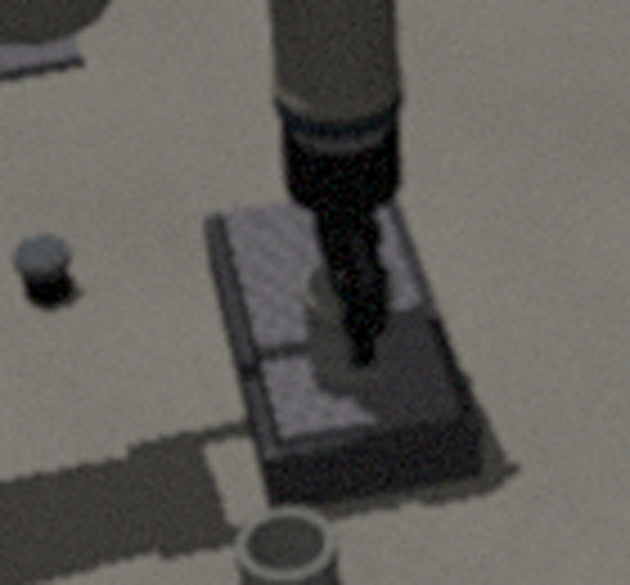

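Emit:
servo_tool([
  [1,[0,0,0.3],[0,0,0]],
  [1,[0,0,0.6],[0,0,0]],
  [1,[0,0,0.9],[0,0,0]],
  [1,[0,0,1.1],[0,0,0]],
  [1,[0,0,1.1],[0,0,0]],
  [1,[0,0,1.1],[0,0,0]],
])

```text
clock: 17.07
tool_pos: [483.2, 22.3, 76.1]
tcp_rot: [180.0, 0.0, -5.8]
ft_force: [-0.2, -0.2, -6.0]
grip_width: 0.689
```

Emit:
servo_tool([
  [1,[0,0,0.05],[0,0,0]],
  [1,[0,0,0.1],[0,0,0]],
  [1,[0,0,0.15],[0,0,0]],
  [1,[0,0,0.15],[0,0,0]],
  [1,[0,0,0.15],[0,0,0]],
])

```text
clock: 17.48
tool_pos: [483.4, 22.4, 75.0]
tcp_rot: [-180.0, -0.0, -5.8]
ft_force: [-0.3, 0.0, -7.1]
grip_width: 0.689
```

Emit:
servo_tool([
  [1,[0,0,0.05],[0,0,0]],
  [1,[0,0,0.1],[0,0,0]],
  [1,[0,0,0.1],[0,0,0]],
  [1,[0,0,0.1],[0,0,0]],
])

```text
clock: 17.82
tool_pos: [483.4, 22.3, 73.9]
tcp_rot: [180.0, 0.0, -5.8]
ft_force: [-0.3, 0.8, -7.1]
grip_width: 0.691
```

Emit:
servo_tool([
  [1,[0,0,0.05],[0,0,0]],
  [1,[0,0,0.1],[0,0,0]],
  [1,[0,0,0.1],[0,0,0]],
  [1,[0,0,0.1],[0,0,0]],
])

```text
clock: 18.15
tool_pos: [483.5, 22.3, 73.3]
tcp_rot: [-180.0, -0.0, -5.8]
ft_force: [-0.9, 0.6, -3.5]
grip_width: 0.691
```

Touchdown. The deck already takes about 3 N within 1 mm, so this spot is stiff.

Emit:
servo_tool([
  [1,[0,0,0.05],[0,0,0]],
  [1,[0,0,0.05],[0,0,0]],
  [1,[0,0,0.05],[0,0,0]],
  [1,[0,0,0.05],[0,0,0]],
])

```text
clock: 18.48
tool_pos: [483.5, 22.3, 72.8]
tcp_rot: [180.0, -0.0, -5.8]
ft_force: [-3.2, -0.1, -0.5]
grip_width: 0.692
```

Emit:
servo_tool([
  [1,[0,0,0.05],[0,0,0]],
  [1,[0,0,0.05],[0,0,0]],
  [1,[0,0,0.05],[0,0,0]],
  [1,[0,0,0.05],[0,0,0]],
])

```text
clock: 18.82
tool_pos: [483.5, 22.3, 72.3]
tcp_rot: [-180.0, -0.0, -5.8]
ft_force: [-4.0, -0.1, 1.9]
grip_width: 0.689
```

Run:
```python
from h import *
L=[]
for i in range(6):
  manip.snapshot("top"); s=manip.sense();L.append([*s["tool_pos"],*s["ft_force"],*s["ft_torque"]])
print(np.mean(L,0).round(2),np.std(L,0).round(2))
```

```text
[ 4.8351e+02  2.2330e+01  7.2270e+01 -3.3900e+00 -8.0000e-02  1.7500e+00
 -4.0000e-02  5.8000e-01  0.0000e+00] [0.01 0.   0.04 0.44 0.4  0.18 0.04 0.04 0.02]
```

Emit:
servo_tool([
  [1,[0,0,0],[0,0,0]],
  [1,[0,0,0],[0,0,0]],
  [-0.3,[0,0,0],[0,0,0]],
  [-0.4,[0,0,0],[0,0,0]],
  [-0.5,[0,0,0],[0,0,0]],
  [-0.6,[0,0,0],[0,0,0]],
  [-0.8,[0,0,0],[0,0,0]],
  [-1,[0,0,0],[0,0,0]],
], force=20)

```text
clock: 19.78
tool_pos: [483.6, 22.3, 71.9]
tcp_rot: [-180.0, -0.0, -5.8]
ft_force: [0.4, 0.3, 0.3]
grip_width: 0.996
```

Emit:
servo_tool([
  [-1,[0,0,0],[0,0,0]],
  [-1,[0,0,0],[0,0,0]],
  [-1,[0,0,0],[0,0,0]],
])

```text
clock: 20.03
tool_pos: [483.5, 22.3, 72.0]
tcp_rot: [-180.0, -0.0, -5.8]
ft_force: [-0.2, -0.3, -0.1]
grip_width: 1.005
```

Run:
```python
from h import *
im=manip.snapshot("side");a=im[90:220,160:300]
cv2.imwrite("pics/p2.png",cv2.resize(a,None,fx=4.5,fy=4.5,interpolation=2))
s=manip.sense();print(s["tool_pos"].round(1),s["ft_force"].round(1),s["grip_width"])
```

```text
[483.4  22.3  72. ] [-0.4 -0.3  0.9] 1.0011585850069051
```

View pics/p2.png

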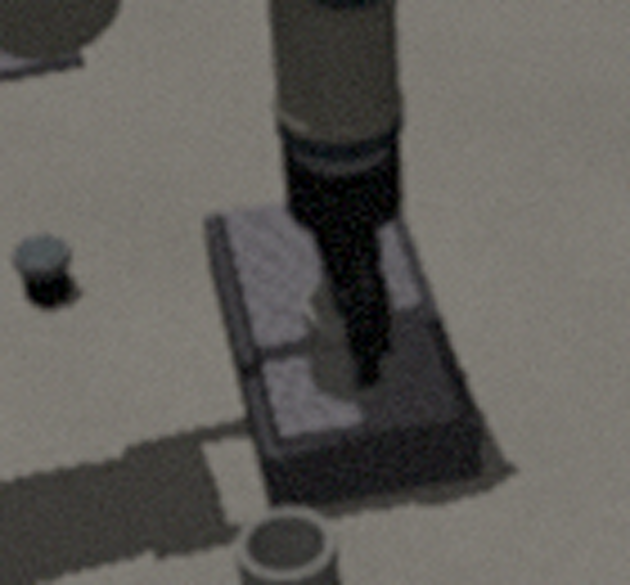

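Released; the canister is standing. Now straight up, then aside to look.

Emit:
servo_tool([
  [-1,[0,0,-0.7],[0,0,0]],
  [-1,[0,0,-2],[0,0,0]],
  [-1,[0,0,-4],[0,0,0]],
  [-1,[0,0,-7],[0,0,0]],
  [-1,[0,0,-10],[0,0,0]],
  [-1,[0,0,-13],[0,0,0]],
  [-1,[0,0,-15],[0,0,0]],
])

```text
clock: 20.67
tool_pos: [484.0, 22.3, 227.1]
tcp_rot: [-180.0, -0.3, -5.8]
ft_force: [0.7, -0.0, 0.6]
grip_width: 1.0
```

Emit:
servo_tool([
  [-1,[0,3,0],[0,0,0]],
  [-1,[0,7,0],[0,0,0]],
  [-1,[0,11,0],[0,0,0]],
  [-1,[0,15,0],[0,0,0]],
  [-1,[0,19,0],[0,0,0]],
  [-1,[0,23,0],[0,0,0]],
  [-1,[0,26,0],[0,0,0]],
  [-1,[0,26,0],[0,0,0]],
])

```text
clock: 21.33
tool_pos: [456.1, -241.3, 222.9]
tcp_rot: [179.9, -0.0, -6.1]
ft_force: [-0.9, 0.0, -0.2]
grip_width: 1.001
```

Run:
```python
from h import *
out=[]
# expected canister from robot pose
X,Y=deck(0,-78)[:2]
for n,w in(("side",(170,110,110,110)),("top",(130,130,110,110))):
    im=manip.snapshot(n);cv2.imwrite(f"pics/{n}_end.png",im)
    x0,y0=w[:2]; k=3.6
    c=cv2.resize(im[y0:y0+110,x0:x0+110],None,fx=k,fy=k,interpolation=2);c=cv2.convertScaleAbs(c,alpha=1.5)
    for z,r in((124,31),(60,30)):
        a=np.linspace(0,6.283,60);p=proj(n,np.c_[X+r*np.cos(a),Y+r*np.sin(a),a*0+z])
        for i in (p-[x0,y0]+.5)*k: cv2.circle(c,(int(i[0]),int(i[1])),1,(0,0,255),-1)
    out.append(c)
cv2.imwrite("pics/end.png",np.hstack(out)); print(manip.sense()["clock"])
```

```text
21.4333
```

View pics/end.png

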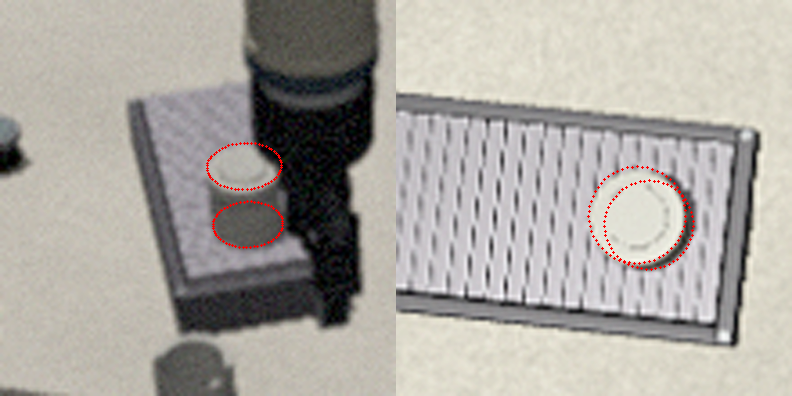

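View pics/side_end.png

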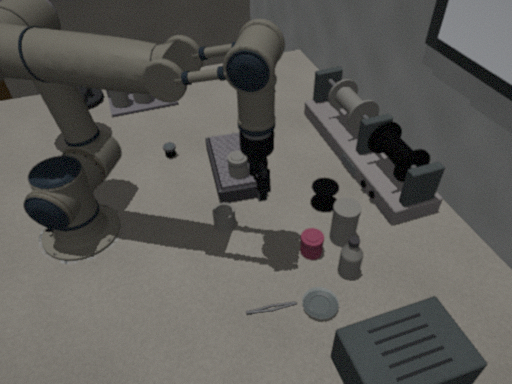

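Run:
```python
from h import *
s=manip.sense();print(s["clock"],abs(s["qvel"]).max(),s["ft_force"].round(1))
print(manip.hand_in())
```

```text
21.4333 2.530223688496451 [ 0.1 -0.4 -0.5]
the job is handed in; nothing more can be done
None
```

I felt out the deck, set the canister down over the crossbar and handed the job in at 21.4 s; it gave no verdict.

- **Finding the crossbar:** I pressed the deck 15 times; the highest force I read was 9 N. It was stiff from about y = -97 to -58 mm in the deck's frame and springy everywhere else I pressed. That puts the middle at about -78 mm, with two slats over the crossbar.
- **Placing the canister:** I chose the short, closed white cylinder and left the pink look-alike alone. It weighed about 6.8 N. I lowered it at y = -78 mm in 0.5 to 1 mm steps until the deck carried about 8 N, then released it and moved the arm clear.
- **Last checks:** In both views the canister stands upright, with its lid within about 1 pixel of where it should be at deck height. The side view shows no bystander moved, though I only judged that by eye.
- **Less certain:**
    - A lean of 2 degrees would shift the lid by only about 1 to 2 pixels, so the pictures can't fully confirm it is level.
    - At the lower edge of the stiff zone (y = -96 mm) I felt only a partial press with some sideways force, so the middle is good to about 2 mm.

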